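# Clip the straw holder onto the beaker

## Task

Take the white spring clip (a straw holder) from its little stand and fix it on the rim of the lilac beaker, straight across from the beaker's handle: squeeze its two wings so that the jaws open, lower it over the rim with one jaw inside and one outside, press it gently down until the springy pad between the jaws is felt bearing on the rim, and keep it pressed there while you let the wings go, so that it is left gripping fully home and upright. Leave the beaker standing where it is and do not disturb the other things on the cabinet.

Things in the scene. Friction and masses are not known exactly. Their poses are not given: they have to be found in the camera images.
- clip_grip (a point): centre between the wings of the loose upright self-closing clip (white plastic and metal, 70 mm tall, 70 g), 56 mm above its jaw tips. x runs along the jaws' width, y the way the jaws open, z up. Wings: two upright plates, 22 mm wide (x), from 42 to 70 mm above the jaw tips; outer faces 36 mm apart along y closed, 26 mm fully squeezed. 9 N on each begins to move them, 13 N holds them fully squeezed
- clip_tips (a point): the clip's underside, midway between the jaw tips. The arms cross, so squeezing the wings together along y parts the jaws: gap 2.4 mm closed, 12.4 mm fully open. Jaws 14 mm wide, 3 to 6 mm thick, 31 mm deep, square-ended: they do not ride over a rim while closed. A small metal straw ring sticks out 27 mm to the clip's +x, 35 mm above the tips
- clip_pad_place (a point): a fixed point of the clip between its jaws, 16 mm above the jaw tips: the average place of the underside of a small black rubber pad (9 x 6 mm) on a stop screw. The stop is set differently each time and is not measured: the pad's underside lies anywhere from 10 to 22 mm above the jaw tips, so where it meets the rim must be felt
- clip_throat: steel collar on the clip's middle line, 29 mm above the jaw tips, axes as the clip's. It carries the stop and the sprung pad under it. The pad starts to give at 1 N, gives 2 N per mm, and reaches the end of its 3 mm travel at 7 N. More than 12 N on it is too hard; less than 1.5 N left on it is not home
- jaw_a (a joint): how far the arm with its jaw on the clip's +y side has moved, m: 0 closed, 0.005 fully squeezed; on the beaker's wall the two rest between 0 and 0.002
- jaw_b (a joint): the same for the arm with its jaw on the clip's -y side
- stand: grey plastic stand, 70 x 60 mm, 10 mm high, fixed; origin at the centre of its underside. The clip waits upright on it, jaw tips on its top, astride a fin 2 mm thick and 7 mm high
- beaker_rim (a point): centre of the mouth of the loose lilac plastic beaker, level with its rim, 95 mm above its foot. Straight sides, 74 mm outer diameter, wall 4 mm thick, 180 g; its x axis points towards its only handle (which reaches 71 mm from the axis, 21 to 85 mm up)
- rim_spot (a point): the point of the rim straight across from the handle: middle of the wall, at the top of the rim, 35 mm from the beaker's axis; its x axis points inward, towards the handle. The clip sits here with its y axis along this x axis (either way round)
- beaker: the beaker; origin at the centre of its underside, x towards the handle
- dispenser: bystander: grey pill dispenser with a big green button on top, 130 x 170 mm, 112 mm high; origin under its centre
- saucer: bystander: white porcelain saucer, 140 mm across, 18 mm high
- handbell: bystander: small brass handbell with a turned wooden grip, 60 mm across, 101 mm high
- glasses: bystander: folded gold-rimmed reading glasses, 130 mm wide, 40 mm high
Things that resemble listed ones, but are neither listed nor needed, are in the scene too. Several things have the shape of the stand; the one meant has the colours described above.

How it is judged:
On the way, in this order (a step that is already met when the one before it is completed fails the run):
1. the clip is lifted clear of its stand (z of clip_grip in the frame of stand above 0.09 m), for 0.1 s.
2. with its jaws squeezed open, the clip's pad bears on the beaker's rim (contact force between clip_throat and beaker above 1.5 N and value of joint each of jaw_a, jaw_b above 0.0025 m), for 0.1 s.
At the end, for the whole second after the job is handed in: the clip grips the beaker's wall (an arm over 0.6 mm, neither over 3 mm open), its pad on the rim with over 1.5 N, within 12 mm of the rim spot, 0.35 rad of square to the wall, upright within 0.15 rad; the beaker upright, at rest, within 30 mm of its first place (contact force between clip_throat and beaker above 1.5 N and value of joint any of jaw_a, jaw_b above 0.0006 m and value of joint each of jaw_a, jaw_b below 0.003 m and horizontal distance between clip_grip and rim_spot below 0.012 m and z of clip_grip in the frame of rim_spot below 0.05 m and angle between the y axis of clip_throat and the x axis of rim_spot, either way round below 0.35 rad and angle between clip_grip's own z axis and vertical below 0.15 rad and angle between beaker's own z axis and vertical below 0.05 rad and distance of beaker from where it was at the start of the episode below 0.03 m and linear speed of beaker below 0.02 m/s); the robot touches nothing.
It fails at once if the pad is pressed on the rim harder than 12 N (contact force between clip_throat and beaker above 12 N).
It fails at once if the beaker is tipped by more than 0.3 rad (angle between beaker's own z axis and vertical above 0.3 rad).
It fails at once if the beaker is shifted by more than 40 mm (distance of beaker from where it was at the start of the episode above 0.04 m).
It fails at once if a bystander is moved by more than 25 mm (distance of any of dispenser, saucer, handbell, glasses from where it was at the start of the episode above 0.025 m).
It also fails if it takes over 45 s, if anything falls off the work surface, if the arm or the gripper's body presses on something with over 40 N, if the wrist force passes 120 N, or if a joint passes its speed limit or range.

## Robot

A 7-joint arm with a two-finger parallel gripper is mounted at the origin on the work surface. World frame = base frame: x ahead of the robot, y to its left, z up, the work surface at z = 0. Lengths are in m, angles in rad, forces in N, time in s.
With the tool pointing down it reaches from about 0.4 to 0.85 m from the base axis. Payload 10.4 kg.
Tool frame: the origin (TCP) lies on the front face of the gripper's body, between the roots of the fingers; the fingertips stand 70 mm ahead of it and the grasp point (between the pads) lies 51 mm ahead of it; x points along the fingers, y is the direction in which the jaws open and shut, and the axes are right-handed (so a half turn about x gives the same grasp; the last joint's range is limited). The gripper opens to 87 mm and grips with 3 to 60 N. Pads are 19 mm wide; open, the fingers measure 117 mm over their backs; the gripper's body (75 mm by 190 mm) begins 51 mm behind the grasp point.
Start: joints at [1.114, 0.332, -0.065, 1.46, 0.022, 1.35, -0.088], TCP at [0.263, -0.567, 0.292] pointing down, gripper open.
Joint ranges: [-2.6, 2.6], [-0.5, 2.12], [-1.47, 1.34], [0.16, 2.42], [-1.27, 4.41], [0.06, 2.06], [-2.6, 2.6]. Speed limits (rad/s): [2.22, 2.22, 2.79, 2.79, 3.14, 3.14, 3.14].

## Interface

Orientations are given as a unit quaternion [x, y, z, w].
In Python, from cell import manip gives the robot as it stands. The module is installed in compiled form; this text tells all that it offers.
- The arm moves only by the tool carry_out, never from a script. Its argument "plan" is a list of rows, each an object with "slide": the shift along the tool's x, y, z as a fraction of full scale, a list of three; "rotation": the turn, a rotation vector about the tool's x, y, z as a fraction of full scale, a list of three; "claw": the opening in per cent of the stroke, from 0 (shut) to 100 (fully open). In form: [{"slide": [x, y, z], "rotation": [ax, ay, az], "claw": claw}, ...]. A call has 1 to 12 rows; each row is the pose to reach, as a shift and turn from the pose measured when the call began, along the tool's axes at that moment, turning the shorter way round; what a row does not reach only later rows make up. Full scale, the value 1, is 0.4 m for a shift and 2 pi rad for a turn. A row lasts 1/8 s, in which the tool goes at most 62.5 mm and 10.7 degrees, less where a joint would pass 70% of its speed; a pose out of reach is approached as far as the arm can. A call with a number of a shift or a turn outside -1 to 1 is refused whole. A call with a gripper value outside its range is refused whole. The fingers move at their own pace and stop on an object; "newtons" is the grip in N (left out, the last holds). Time passes only in rows, so rows that repeat a pose let the fingers close. It gives the time, the measured TCP pose, the force and the opening at its end, in the units of the state.
- manip.get_obs(): the state, without advancing time (a new reading comes with each control period).
- manip.grab_frame(name): name is "scene" or "side" or "wrist"; returns a dict with "color" (480x640x3 uint8, blue, green, red), "z_map" (480x640 float32, m along the optical axis (not along the pixel's ray), 0 where there is no reading), "mtx" (3x3 intrinsics, pixels), "camera_from_world" (4x4, takes a point from world to camera coordinates); the wrist camera has in their place "mount" (4x4, takes a point from camera to tool coordinates, whose origin is the TCP and whose axes are the tool frame's). Camera axes: x right, y down, z forward; pixel columns grow to the right and rows downward; lengths in m; the calibration is good to about 2 mm. A picture is of the moment at which its call begins: read the wrist's pose just before it.
- manip.close_job(): hands the job in, once; it reports no verdict.
Trained networks look in a picture, given as the dict that the camera call returned (one of the last four; its "shot" number tells which), for a name from the list of things; names that differ only in an ending like _2 or _b are one class to them, and where a whole thing is asked for, a point or a joint stands for the part that bears it (a point fixed in the world has none). Each returns a list of dicts, best first, with "confidence" (0 to 1); they miss things now and then, are a little off and sometimes report something else, mostly with a low value. They report only what shows in the picture. A call takes as long as a camera call. They do not tell look-alikes from the thing itself.
- manip.boxes_of(picture, label): "xy" ([column, row] in pixels, amid what is visible of it).
- manip.outline_of(picture, label): "region" (480x640 bool, what is visible of it) and "xy" ([column, row] in pixels, amid what is visible of it).
- manip.tip_of(picture, label): "xy" ([column, row] in pixels: a listed point, or the origin of a listed thing).
The state is a dict: "time": time; "q": joint angles; "joint_velocities": joint speeds; "joint_efforts": joint torques, N m; "tool_pos": TCP position; "eef_rot": TCP orientation; "contact_force": force on the tool from outside, world axes, zero at the start; "torque": the same for the moment, N m; "width": finger opening in m.
Only numpy, scipy, OpenCV 4.12 (cv2) and the standard library are available. Lean on these libraries where they do the work, as an engineer would, in place of code of your own. Each camera call takes 0.05 s, during which the arm holds its last target. There are 200 camera calls.

## Working session

There is one attempt and no reset: what is moved stays moved. The work goes in short steps, Python scripts to look and compute and a tool call to move; the robot and the scene stay as the last step left them, time stands still between calls to the robot, and variables do not carry over. Pictures are saved under pics/ and viewed, about 8 in all and at most 12, crops included, and the job is handed in when it is done.

Besides the shell and the picture viewer there is one more tool, called as a command line: name --argument value ..., lists and objects as JSON in quotes. carry_out: Moves the arm, as the interface text tells. Shift numbers are shares of 0.4 m and turn numbers shares of 2 pi rad, none past 1 either way. Its arguments: {"type":"object","properties":{"plan":{"type":"array","items":{"type":"object","properties":{"slide":{"type":"array","items":{"type":"number","minimum":-1,"maximum":1}},"rotation":{"type":"array","items":{"type":"number","minimum":-1,"maximum":1}},"claw":{"type":"number"}}}},"newtons":{"type":"number"}},"required":["plan"]}

```bash
mkdir -p pics
cat > h.py <<'E'
import numpy as np, cv2
from cell import manip
from scipy.spatial.transform import Rotation as R
def toolT():
    o=manip.get_obs(); T=np.eye(4); T[:3,:3]=R.from_quat(o["eef_rot"]).as_matrix(); T[:3,3]=o["tool_pos"]; return T
def grab(n):
    T=toolT(); p=manip.grab_frame(n)
    p["W"]=T@p["mount"] if "mount" in p else np.linalg.inv(p["camera_from_world"])
    return p
def ray(p,xy):
    d=np.linalg.inv(p["mtx"])@np.array([xy[0],xy[1],1.]); return p["W"][:3,:3]@d, p["W"][:3,3]
def atz(p,xy,z):
    d,o=ray(p,xy); return o+d*(z-o[2])/d[2]
def cloud(p):
    v,u=np.mgrid[:480,:640]; z=p["z_map"]
    P=np.stack([u,v,np.ones_like(u)],-1).reshape(-1,3)@np.linalg.inv(p["mtx"]).T*z.reshape(-1,1)
    return (P@p["W"][:3,:3].T+p["W"][:3,3]).reshape(480,640,3)
def togo(pos,xdir=None,ydir=None):
    """shift (fractions) to world TCP pos"""
    T=toolT(); return T[:3,:3].T@(np.array(pos)-T[:3,3])/0.4
def rotgo(M):
    T=toolT(); return R.from_matrix(T[:3,:3].T@M).as_rotvec()/(2*np.pi)
E
python3 - <<'E'
from h import *
o=manip.get_obs(); print({k:np.round(v,3) for k,v in o.items()}); print(toolT().round(3))
ims=[]
for n in ["scene","side","wrist"]:
    p=grab(n); C=cloud(p); cv2.imwrite(f"pics/{n}0.png",p["color"]); print(n,p["W"][:3,3].round(3))
    for l in ["clip_grip","clip_tips","stand","beaker_rim","rim_spot","beaker","dispenser","saucer","handbell","glasses"]:
        for r in manip.tip_of(p,l)[:3]:
            u,v=np.round(r["xy"]).astype(int); 
            print(l,round(r["confidence"],2),u,v, C[min(max(v,0),479),min(max(u,0),639)].round(3))
E
```

```text
{'time': np.float64(0.0), 'q': array([ 1.114,  0.333, -0.065,  1.461,  0.022,  1.35 , -0.088]), 'joint_velocities': array([-0.001,  0.   ,  0.   ,  0.   , -0.001, -0.   , -0.001]), 'joint_efforts': array([-2.0000e-03, -6.2325e+01,  2.4000e-02, -3.8991e+01, -6.1000e-02,
        4.0000e-02,  0.0000e+00]), 'tool_pos': array([ 0.263, -0.567,  0.291]), 'eef_rot': array([-0.69 , -0.153,  0.691, -0.152]), 'contact_force': array([ 0.068, -0.379, -0.185]), 'torque': array([ 0.035, -0.015, -0.041]), 'width': np.float64(0.087)}
[[-0.001  0.42  -0.907  0.263]
 [ 0.001 -0.907 -0.42  -0.567]
 [-1.    -0.001  0.     0.291]
 [ 0.     0.     0.     1.   ]]
scene [ 1.106 -0.714  0.744]
clip_grip 0.65 239 291 [ 0.549 -0.208  0.067]
clip_tips 0.97 246 309 [ 0.547 -0.193  0.009]
stand 0.94 241 313 [ 0.555 -0.214  0.019]
stand 0.93 276 284 [ 0.545 -0.102  0.006]
stand 0.78 191 355 [ 0.549 -0.335  0.009]
beaker_rim 0.72 361 194 [0.554 0.197 0.078]
beaker_rim 0.29 423 211 [0.659 0.323 0.006]
rim_spot 0.68 355 188 [ 0.458  0.323 -0.003]
beaker 0.67 358 228 [0.589 0.135 0.031]
dispenser 0.7 386 319 [ 0.811 -0
[... 183 characters left out ...]
07]
glasses 0.42 244 306 [ 0.566 -0.215  0.044]
side [0.449 0.735 0.789]
clip_grip 0.56 343 188 [ 0.546 -0.19   0.077]
clip_tips 0.65 345 209 [ 0.539 -0.193  0.008]
stand 0.74 389 219 [ 0.423 -0.17   0.009]
stand 0.59 337 234 [ 0.546 -0.092  0.01 ]
stand 0.58 349 181 [ 0.543 -0.311  0.011]
beaker_rim 0.83 305 294 [0.58  0.139 0.05 ]
rim_spot 0.85 319 306 [0.543 0.19  0.083]
beaker 0.89 304 322 [0.569 0.209 0.052]
dispenser 0.8 242 238 [0.742 0.031 0.082]
saucer 0.61 248 381 [0.654 0.323 0.003]
saucer 0.52 403 270 [ 0.381 -0.008 -0.   ]
handbell 0.97 293 182 [ 0.699 -0.293  0.002]
glasses 0.87 404 273 [0.378 0.002 0.001]
glasses 0.74 346 208 [ 0.537 -0.197  0.007]
wrist [ 0.328 -0.536  0.385]
```

View pics/scene0.png

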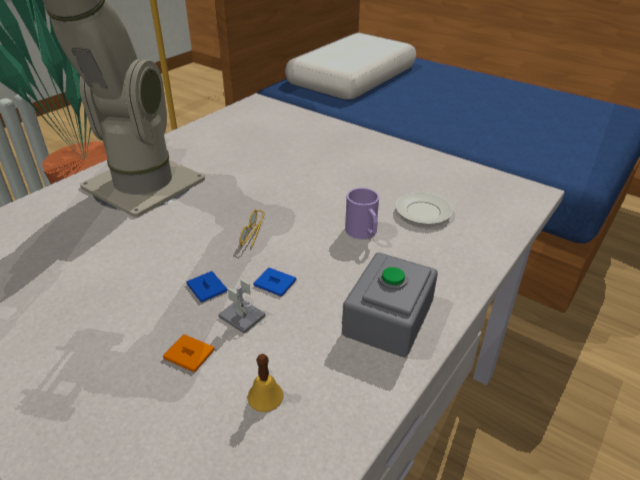

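View pics/side0.png

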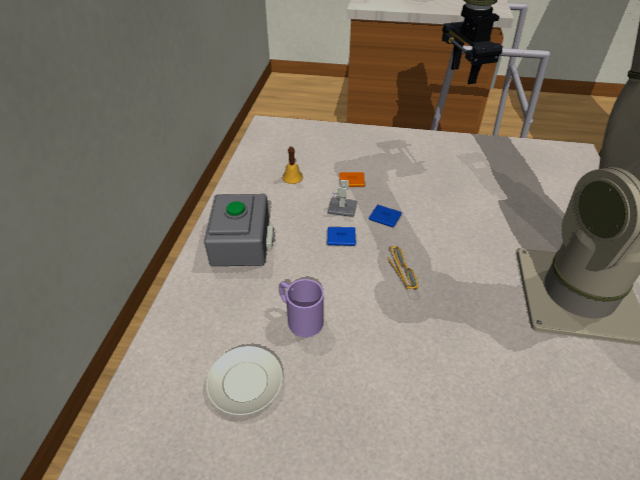

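The scene view shows the clip on the grey stand at about (240,295), the beaker at (361,212) with its handle to the lower right, and blue and orange decoy stands. The side view agrees. I'll move the wrist camera over the clip.

carry_out --plan '[{"slide": [0, -0.517, -0.845], "rotation": [0, 0, 0], "claw": 100}, {"slide": [0, -0.517, -0.845], "rotation": [0, 0, 0], "claw": 100}, {"slide": [0, -0.517, -0.845], "rotation": [0, 0, 0], "claw": 100}, {"slide": [0, -0.517, -0.845], "rotation": [0, 0, 0], "claw": 100}, {"slide": [0, -0.517, -0.845], "rotation": [0, 0, 0], "claw": 100}, {"slide": [0, -0.517, -0.845], "rotation": [0, 0, 0], "claw": 100}, {"slide": [0, -0.517, -0.845], "rotation": [0, 0, 0], "claw": 100}, {"slide": [0, -0.517, -0.845], "rotation": [0, 0, 0], "claw": 100}, {"slide": [0, -0.517, -0.845], "rotation": [0, 0, 0], "claw": 100}]'

```text
time: 2.78
tool_pos: [0.4817, -0.2389, 0.2922]
eef_rot: [-0.691, -0.151, 0.691, -0.152]
contact_force: [-0.2, -0.8, 0.6]
width: 0.0874
```

Run:
```python
from h import *
print(toolT().round(3)); print(manip.get_obs()["q"].round(2),manip.get_obs()["time"])
p=grab("wrist"); print(p["mount"].round(3),p["mtx"].round(1)); C=cloud(p); cv2.imwrite("pics/w1.png",p["color"])
for l in ["clip_grip","clip_tips","clip_throat","stand"]:
    for r in manip.tip_of(p,l)[:3]:
        u,v=np.round(r["xy"]).astype(int); print(l,round(r["confidence"],2),u,v,C[v,u].round(3), atz(p,r["xy"],{"clip_grip":.066,"clip_tips":.01,"clip_throat":.039,"stand":0}[l]).round(4))
# top of the clip
m=(C[...,2]>.06)&(C[...,2]<.1)&(np.hypot(C[...,0]-.545,C[...,1]+.205)<.06); q=C[m]; print(m.sum())
for lo,hi in [(.04,.06),(.06,.072),(.072,.085)]:
    m=(C[...,2]>lo)&(C[...,2]<hi)&(np.hypot(C[...,0]-.545,C[...,1]+.205)<.06); 
    if m.sum()>5: print(lo,m.sum(),C[m].mean(0).round(4),cv2.minAreaRect((C[m][:,:2]*1000).astype(np.float32)))
# beaker from side
s=grab("side"); b=manip.outline_of(s,"beaker")[0]; D=cloud(s)[b["region"]]; D=D[(D[:,2]>.085)&(D[:,2]<.102)]
print(len(D),D.mean(0).round(3),np.percentile(D,[2,98],axis=0).round(3))
s0=grab("scene")
for pp in (s,s0):
  for l in ["beaker_rim","rim_spot"]:
    for r in manip.tip_of(pp,l)[:1]: print(l,atz(pp,r["xy"],.095).round(4))
```

```text
[[-0.     0.419 -0.908  0.482]
 [-0.001 -0.908 -0.419 -0.239]
 [-1.     0.     0.001  0.292]
 [ 0.     0.     0.     1.   ]]
[ 0.68  0.16 -0.34  1.68  0.06  1.31 -0.81] 2.775
[[ 0.    -0.266  0.964 -0.093]
 [ 1.    -0.001 -0.001 -0.   ]
 [ 0.001  0.964  0.266 -0.072]
 [ 0.     0.     0.     1.   ]] [[399.    0.  305.9]
 [  0.  399.  243. ]
 [  0.    0.    1. ]]
clip_grip 0.6 301 130 [ 0.548 -0.204  0.078] [ 0.5473 -0.204   0.066 ]
clip_tips 0.61 302 133 [ 0.546 -0.206  0.076] [ 0.5457 -0.2051  0.01  ]
stand 0.93 301 134 [ 0.545 -0.205  0.076] [ 0.5445 -0.2042  0.    ]
stand 0.78 186 90 [ 0.536 -0.097  0.011] [ 0.5358 -0.0937  0.    ]
stand 0.67 415 201 [ 0.534 -0.328  0.009] [ 0.534  -0.3314  0.    ]
703
0.04 538 [ 0.5548 -0.205   0.0486] ((555.96533203125, -204.61346435546875), (35.459041595458984, 28.529083251953125), 0.4184800386428833)
0.06 265 [ 0.5476 -0.2044  0.0636] ((547.9498291015625, -204.77593994140625), (28.33842658996582, 20.096988677978516), 88.99134826660156)
0.072 438 [ 0.5473 -0.2045  0.0792] ((547.3892822265625, -204.84591674804688), (36.06269836425781, 21.939367294311523), 88.14599609375)
350 [0.575 0.178 0.092] [[0.54  0.139 0.085]
 [0.608 0.209 0.097]]
beaker_rim [0.5759 0.173  0.095 ]
rim_spot [0.5435 0.1988 0.095 ]
beaker_rim [0.5791 0.1558 0.095 ]
rim_spot [0.5446 0.1818 0.095 ]
```

View pics/w1.png

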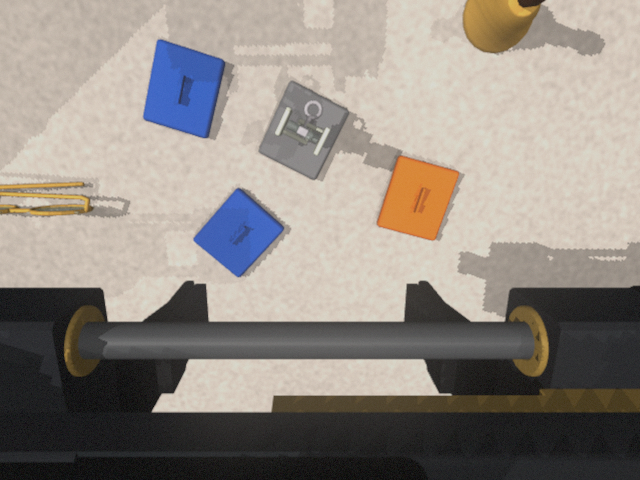

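The clip is upright on the grey stand at image position (303,130). Its ring points to world +x, and the wing centre is near (0.547,-0.205). I'll hover over it, aligned, and check.

carry_out --plan '[{"slide": [0.225, -0.009, -0.185], "rotation": [0.073, 0, 0], "claw": 100}, {"slide": [0.225, -0.009, -0.185], "rotation": [0.073, 0, 0], "claw": 100}, {"slide": [0.225, -0.009, -0.185], "rotation": [0.073, 0, 0], "claw": 100}, {"slide": [0.225, -0.009, -0.185], "rotation": [0.073, 0, 0], "claw": 100}, {"slide": [0.225, -0.009, -0.185], "rotation": [0.073, 0, 0], "claw": 80}]'

```text
time: 4.0
tool_pos: [0.5482, -0.2035, 0.203]
eef_rot: [0.707, -0.009, -0.707, -0.008]
contact_force: [0.8, -0.4, 0.5]
width: 0.0825
```

Run:
```python
from h import *
T=toolT(); print(T.round(4)); o=manip.get_obs(); print(o["time"],o["q"].round(2),o["width"])
p=grab("wrist"); C=cloud(p); cv2.imwrite("pics/w2.png",p["color"])
near=np.hypot(C[...,0]-.547,C[...,1]+.205)<.045
for lo,hi in [(.0,.014),(.04,.05),(.074,.086)]:
    m=(C[...,2]>lo)&(C[...,2]<hi)&near; q=C[m]
    print(lo,m.sum(),q.mean(0).round(4),cv2.minAreaRect((q[:,:2]*1000).astype(np.float32)))
    if lo>.07:
        t=(np.c_[q,np.ones(len(q))]@np.linalg.inv(T).T)[:,:3]; print("tool y,z range",np.percentile(t,[2,50,98],axis=0).round(4),"ztop",np.percentile(q[:,2],[50,90]))
```

```text
[[ 1.000e-03 -2.350e-02 -9.997e-01  5.482e-01]
 [-7.000e-04 -9.997e-01  2.350e-02 -2.035e-01]
 [-1.000e+00  7.000e-04 -1.000e-03  2.030e-01]
 [ 0.000e+00  0.000e+00  0.000e+00  1.000e+00]]
4.0 [ 0.54  0.33 -0.32  1.67  0.11  1.16 -1.4 ] 0.08254024725326055
0.0 7490 [ 0.5536 -0.2049  0.0072] ((547.1939697265625, -205.09922790527344), (89.3753890991211, 89.5284423828125), 60.37366485595703)
0.04 530 [ 0.5609 -0.2048  0.0461] ((560.1185302734375, -205.3010711669922), (14.713096618652344, 27.99527931213379), 89.77050018310547)
0.074 699 [ 0.5483 -0.2053  0.079 ] ((547.83447265625, -204.96255493164062), (35.79405975341797, 22.430551528930664), 88.52638244628906)
tool y,z range [[ 1.215e-01 -1.630e-02 -1.030e-02]
 [ 1.232e-01  2.000e-03  1.000e-04]
 [ 1.283e-01  1.900e-02  1.070e-02]] ztop [0.07975622 0.0809432 ]
```

View pics/w2.png

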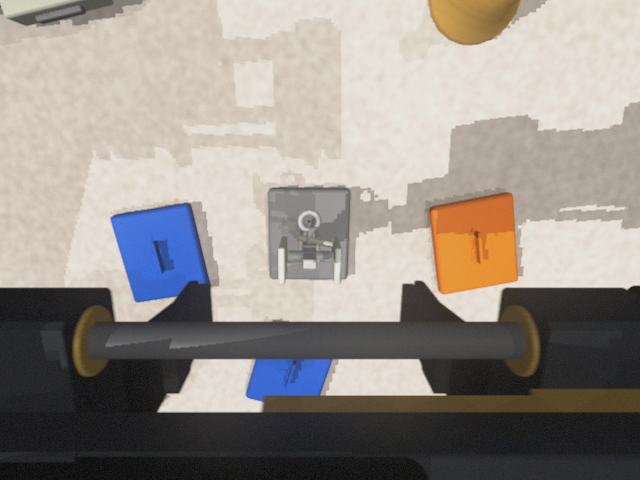

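The gripper is square to the clip, with the wings 1.4 mm off along tool y. I'll descend and look at where it settles before squeezing.

carry_out --plan '[{"slide": [0.1, 0.0035, 0], "rotation": [0, 0, 0], "claw": 80}, {"slide": [0.19, 0.0035, 0], "rotation": [0, 0, 0], "claw": 70}, {"slide": [0.215, 0.0035, 0], "rotation": [0, 0, 0], "claw": 60}, {"slide": [0.215, 0.0035, 0], "rotation": [0, 0, 0], "claw": 55}, {"slide": [0.215, 0.0035, 0], "rotation": [0, 0, 0], "claw": 55}]' --newtons 6

```text
time: 4.68
tool_pos: [0.5491, -0.2054, 0.1188]
eef_rot: [0.708, -0.009, -0.706, -0.008]
contact_force: [0.2, 0.4, 0.5]
width: 0.0488
```

carry_out --plan '[{"slide": [0.004, 0, 0.002], "rotation": [0, 0, 0], "claw": 30}, {"slide": [0.004, 0, 0.002], "rotation": [0, 0, 0], "claw": 30}, {"slide": [0.004, 0, 0.002], "rotation": [0, 0, 0], "claw": 30}, {"slide": [0.004, 0, 0.002], "rotation": [0, 0, 0], "claw": 30}]' --newtons 6

```text
time: 5.18
tool_pos: [0.5488, -0.2055, 0.118]
eef_rot: [0.709, -0.009, -0.705, -0.008]
contact_force: [-0.8, 0.2, 6.5]
width: 0.0356
```

carry_out --plan '[{"slide": [0, 0, 0], "rotation": [0, 0, 0], "claw": 0}, {"slide": [0, 0, 0], "rotation": [0, 0, 0], "claw": 0}, {"slide": [0, 0, 0], "rotation": [0, 0, 0], "claw": 0}, {"slide": [0, 0, 0], "rotation": [0, 0, 0], "claw": 0}]' --newtons 30

```text
time: 5.68
tool_pos: [0.549, -0.2058, 0.1184]
eef_rot: [0.709, -0.009, -0.705, -0.008]
contact_force: [-0.8, -1.4, 6.1]
width: 0.0231
```

carry_out --plan '[{"slide": [-0.03, 0, 0], "rotation": [0, 0, 0], "claw": 0}, {"slide": [-0.1, 0, 0], "rotation": [0, 0, 0], "claw": 0}, {"slide": [-0.2, 0, 0], "rotation": [0, 0, 0], "claw": 0}, {"slide": [-0.3, 0, 0], "rotation": [0, 0, 0], "claw": 0}, {"slide": [-0.3, 0, 0], "rotation": [0, 0, 0], "claw": 0}, {"slide": [-0.3, 0, 0], "rotation": [0, 0, 0], "claw": 0}]'

```text
time: 6.42
tool_pos: [0.5479, -0.2053, 0.238]
eef_rot: [0.709, -0.009, -0.705, -0.008]
contact_force: [0.0, 0.4, -0.9]
width: 0.0231
```

Run:
```python
from h import *
T=toolT(); print(T.round(4)); o=manip.get_obs(); print(o["width"],o["contact_force"].round(2))
p=grab("wrist"); cv2.imwrite("pics/w3.png",p["color"])
s=grab("side"); C=cloud(s); 
im=[p["color"]]
for n,pp in (("side",s),("scene",grab("scene"))):
    P=T@np.array([.051,0,0,1]); c=np.linalg.inv(pp["W"])@P; u=pp["mtx"]@c[:3]; u=(u/u[2])[:2].astype(int)
    x0=max(u[0]-40,0); y0=max(u[1]-40,0); im.append(cv2.resize(pp["color"][y0:y0+80,x0:x0+80],(400,400),interpolation=cv2.INTER_CUBIC)); print(n,u)
cv2.imwrite("pics/c3.png",np.hstack([cv2.resize(im[0][140:480,130:500],(400,368)),im[1][:368],im[2][:368]])[:, :1200][:, ::1] if 0 else cv2.resize(np.hstack([cv2.resize(im[0][140:480,130:500],(400,400)),im[1],im[2]]),(798,266)))
```

```text
[[ 0.0045 -0.024  -0.9997  0.5479]
 [-0.0023 -0.9997  0.0239 -0.2053]
 [-1.      0.0022 -0.0046  0.238 ]
 [ 0.      0.      0.      1.    ]]
0.02313091352122261 [ 0.01  0.36 -0.9 ]
side [344 146]
scene [233 238]
```

View pics/c3.png

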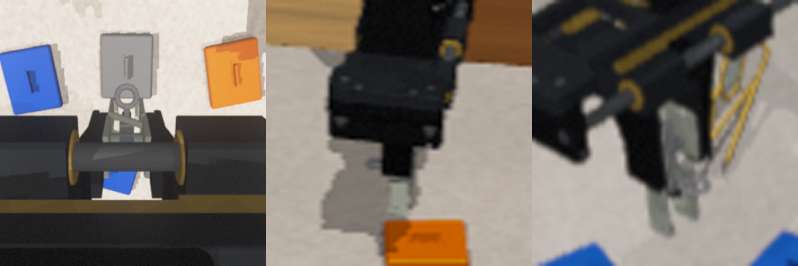

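The clip is held between the pads with its jaws open and is clear of the grey stand. Now I'll carry it to a viewpoint near the beaker, turned to suit.

carry_out --plan '[{"slide": [-0.083, -0.796, 0.164], "rotation": [-0.153, 0, 0], "claw": 0}, {"slide": [-0.083, -0.796, 0.164], "rotation": [-0.153, 0, 0], "claw": 0}, {"slide": [-0.083, -0.796, 0.164], "rotation": [-0.153, 0, 0], "claw": 0}, {"slide": [-0.083, -0.796, 0.164], "rotation": [-0.153, 0, 0], "claw": 0}, {"slide": [-0.083, -0.796, 0.164], "rotation": [-0.153, 0, 0], "claw": 0}, {"slide": [-0.083, -0.796, 0.164], "rotation": [-0.153, 0, 0], "claw": 0}, {"slide": [-0.083, -0.796, 0.164], "rotation": [-0.153, 0, 0], "claw": 0}, {"slide": [-0.083, -0.796, 0.164], "rotation": [-0.153, 0, 0], "claw": 0}, {"slide": [-0.083, -0.796, 0.164], "rotation": [-0.153, 0, 0], "claw": 0}]'

```text
time: 7.7
tool_pos: [0.49, 0.113, 0.2693]
eef_rot: [0.632, 0.317, -0.631, 0.319]
contact_force: [-0.1, 0.2, -1.2]
width: 0.0227
```

```bash
cat > look.py <<'E'
from h import *
import sys
from scipy.optimize import least_squares
T=toolT(); print(T.round(4)); o=manip.get_obs(); print(o["time"],o["q"].round(2),o["width"],o["contact_force"].round(2))
p=grab("wrist"); C=cloud(p); cv2.imwrite(f"pics/{sys.argv[1]}.png",p["color"])
for l in ["beaker_rim","rim_spot"]:
    for r in manip.tip_of(p,l)[:2]: print(l,round(r["confidence"],2),np.round(r["xy"]),atz(p,r["xy"],.095).round(4))
b=manip.outline_of(p,"beaker")[0]["region"]
q=C[b&(p["z_map"]>0)]; print("max z",np.percentile(q[:,2],[50,90,99]).round(4))
r=q[(q[:,2]>.091)&(q[:,2]<.1)]
c=np.array([.577,.17])
for _ in range(5):
    d=np.hypot(*(r[:,:2]-c).T); k=(d>.030)&(d<.041); 
    c=least_squares(lambda x:np.hypot(r[k,0]-x[0],r[k,1]-x[1])-.035,c,loss="soft_l1",f_scale=.001).x
print("rim",c.round(4),k.sum(),d[k].std(),"rim z",np.median(r[k,2]).round(4))
d=np.hypot(*(q[:,:2]-c).T); h=q[(d>.041)&(d<.075)&(q[:,2]>.02)&(q[:,2]<.09)]; ang=np.arctan2(*(h[:,:2]-c).T[::-1]) if len(h) else np.array([0])
a=np.median(ang); print("handle",len(h),np.degrees(a),np.degrees(ang.std()))
spot=c-.035*np.array([np.cos(a),np.sin(a)]); print("spot",spot.round(4))
E
python3 look.py w4
```

```text
[[ 0.0026  0.804  -0.5946  0.49  ]
 [-0.002  -0.5946 -0.8041  0.113 ]
 [-1.      0.0033  0.      0.2693]
 [ 0.      0.      0.      1.    ]]
7.7 [ 0.29  0.13 -0.65  1.78  0.08  1.26 -1.02] 0.022670365317094203 [-0.13  0.23 -1.18]
beaker_rim 0.59 [353.  94.] [0.5713 0.1727 0.095 ]
beaker_rim 0.3 [305. 325.] [0.4515 0.0624 0.095 ]
rim_spot 0.56 [302.  98.] [0.5438 0.1899 0.095 ]
max z [0.037  0.0952 0.0966]
rim [0.5729 0.1724] 2567 0.0012137487047120695 rim z 0.0952
handle 663 -32.15382999391084 3.1247364301675065
spot [0.5432 0.191 ]
```

View pics/w4.png

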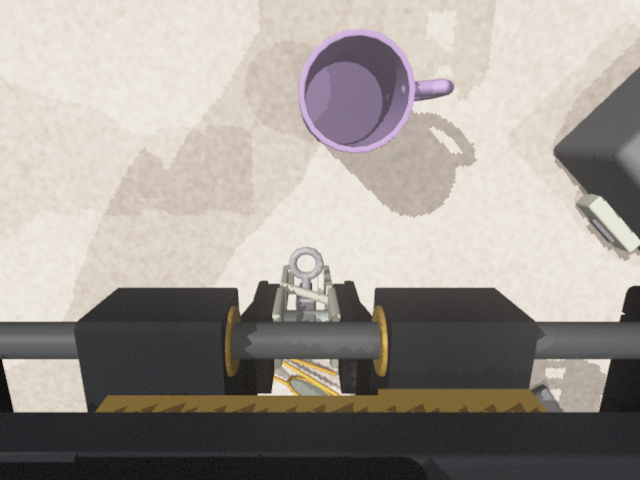

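The wrist view shows the beaker mouth centred at (357,92), with the handle to the right at (435,88), pointing to about -33° in the world. The clip ring sits on the tool axis at (306,262), so the clip is well centred. I'll go above the rim spot with a 3.5° correction.

carry_out --plan '[{"slide": [0, -0.009, -0.237], "rotation": [-0.01, 0, 0], "claw": 0}, {"slide": [0, -0.009, -0.237], "rotation": [-0.01, 0, 0], "claw": 0}, {"slide": [0.05, -0.009, -0.237], "rotation": [-0.01, 0, 0], "claw": 0}, {"slide": [0.11, -0.009, -0.237], "rotation": [-0.01, 0, 0], "claw": 0}, {"slide": [0.11, -0.009, -0.237], "rotation": [-0.01, 0, 0], "claw": 0}, {"slide": [0.11, -0.009, -0.237], "rotation": [-0.01, 0, 0], "claw": 0}, {"slide": [0.11, -0.009, -0.237], "rotation": [-0.01, 0, 0], "claw": 0}]'

```text
time: 8.78
tool_pos: [0.5436, 0.1924, 0.2266]
eef_rot: [0.622, 0.337, -0.62, 0.34]
contact_force: [-0.6, -1.0, -0.6]
width: 0.0233
```

Run:
```python
from h import *
T=toolT(); print(T.round(4)); o=manip.get_obs(); print(o["time"],o["width"],o["contact_force"].round(2))
t=np.append([.5435,.1915],T[2,3]); print("err tool m",(togo(t)*.4).round(4),"yaw y",np.degrees(np.arctan2(T[1,1],T[0,1])))
ims=[]
for n in ("side","scene","wrist"):
    pp=grab(n); 
    if n=="wrist": ims.append(cv2.resize(pp["color"][130:430,180:480],(400,400))); continue
    c=np.linalg.inv(pp["W"])@np.array([.545,.19,.12,1]); u=pp["mtx"]@c[:3]; u=(u/u[2])[:2].astype(int)
    x0=u[0]-50;y0=u[1]-50; ims.append(cv2.resize(pp["color"][y0:y0+100,x0:x0+100],(400,400),interpolation=cv2.INTER_CUBIC))
cv2.imwrite("pics/c5.png",cv2.resize(np.hstack(ims),(798,266)))
```

```text
[[ 0.0047  0.8407 -0.5415  0.5436]
 [-0.0016 -0.5415 -0.8407  0.1924]
 [-1.      0.0048 -0.0012  0.2266]
 [ 0.      0.      0.      1.    ]]
8.775 0.023250906312070718 [-0.55 -1.04 -0.59]
err tool m [0.     0.0004 0.0008] yaw y -32.785360116887375
```

View pics/c5.png

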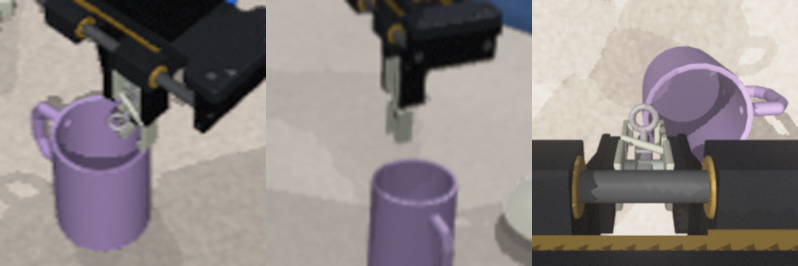

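The jaws straddle the wall line about 23 mm above the rim. Next I'll lower slowly until the tips are about 4 mm below the rim.

carry_out --plan '[{"slide": [0.02, 0.001, 0.002], "rotation": [0, 0, 0], "claw": 0}, {"slide": [0.04, 0.001, 0.002], "rotation": [0, 0, 0], "claw": 0}, {"slide": [0.055, 0.001, 0.002], "rotation": [0, 0, 0], "claw": 0}, {"slide": [0.0665, 0.001, 0.002], "rotation": [0, 0, 0], "claw": 0}, {"slide": [0.0665, 0.001, 0.002], "rotation": [0, 0, 0], "claw": 0}, {"slide": [0.0665, 0.001, 0.002], "rotation": [0, 0, 0], "claw": 0}]'

```text
time: 9.68
tool_pos: [0.5436, 0.1917, 0.1998]
eef_rot: [0.622, 0.337, -0.62, 0.34]
contact_force: [-0.4, 0.0, -0.2]
width: 0.0232
```

carry_out --plan '[{"slide": [0.005, 0, 0], "rotation": [0, 0, 0], "claw": 0}, {"slide": [0.01, 0, 0], "rotation": [0, 0, 0], "claw": 0}, {"slide": [0.01, 0, 0], "rotation": [0, 0, 0], "claw": 0}, {"slide": [0.01, 0, 0], "rotation": [0, 0, 0], "claw": 0}]'

```text
time: 10.18
tool_pos: [0.5436, 0.1917, 0.1958]
eef_rot: [0.622, 0.337, -0.62, 0.34]
contact_force: [0.3, 0.4, -0.4]
width: 0.0227
```

carry_out --plan '[{"slide": [0.0025, 0, 0], "rotation": [0, 0, 0], "claw": 0}, {"slide": [0.005, 0, 0], "rotation": [0, 0, 0], "claw": 0}, {"slide": [0.005, 0, 0], "rotation": [0, 0, 0], "claw": 0}, {"slide": [0.005, 0, 0], "rotation": [0, 0, 0], "claw": 0}]'

```text
time: 10.68
tool_pos: [0.5436, 0.1917, 0.1938]
eef_rot: [0.622, 0.337, -0.62, 0.34]
contact_force: [-0.2, 0.7, -0.4]
width: 0.023
```

carry_out --plan '[{"slide": [0.003, 0, 0], "rotation": [0, 0, 0], "claw": 0}, {"slide": [0.004, 0, 0], "rotation": [0, 0, 0], "claw": 0}, {"slide": [0.004, 0, 0], "rotation": [0, 0, 0], "claw": 0}]'

```text
time: 11.05
tool_pos: [0.5436, 0.1917, 0.1922]
eef_rot: [0.622, 0.337, -0.62, 0.34]
contact_force: [-0.3, 0.2, -1.1]
width: 0.0228
```

carry_out --plan '[{"slide": [0.003, 0, 0], "rotation": [0, 0, 0], "claw": 0}, {"slide": [0.004, 0, 0], "rotation": [0, 0, 0], "claw": 0}, {"slide": [0.004, 0, 0], "rotation": [0, 0, 0], "claw": 0}]'

```text
time: 11.42
tool_pos: [0.5436, 0.1917, 0.1905]
eef_rot: [0.622, 0.337, -0.62, 0.34]
contact_force: [0.3, 0.6, -0.7]
width: 0.0225
```

carry_out --plan '[{"slide": [0.003, 0, 0], "rotation": [0, 0, 0], "claw": 0}, {"slide": [0.004, 0, 0], "rotation": [0, 0, 0], "claw": 0}, {"slide": [0.004, 0, 0], "rotation": [0, 0, 0], "claw": 0}]'

```text
time: 11.8
tool_pos: [0.5436, 0.1917, 0.1889]
eef_rot: [0.622, 0.338, -0.62, 0.34]
contact_force: [-0.8, 1.0, 0.3]
width: 0.0229
```

carry_out --plan '[{"slide": [0.0025, 0, 0], "rotation": [0, 0, 0], "claw": 0}, {"slide": [0.0035, 0, 0], "rotation": [0, 0, 0], "claw": 0}, {"slide": [0.0035, 0, 0], "rotation": [0, 0, 0], "claw": 0}]'

```text
time: 12.18
tool_pos: [0.5436, 0.1916, 0.1874]
eef_rot: [0.622, 0.338, -0.62, 0.34]
contact_force: [0.2, -0.4, -1.5]
width: 0.023
```

carry_out --plan '[{"slide": [0.0025, 0, 0], "rotation": [0, 0, 0], "claw": 0}, {"slide": [0.0035, 0, 0], "rotation": [0, 0, 0], "claw": 0}, {"slide": [0.0035, 0, 0], "rotation": [0, 0, 0], "claw": 0}]'

```text
time: 12.55
tool_pos: [0.5436, 0.1916, 0.186]
eef_rot: [0.622, 0.338, -0.62, 0.34]
contact_force: [-0.5, -1.3, -1.2]
width: 0.0228
```

carry_out --plan '[{"slide": [0.0025, 0, 0], "rotation": [0, 0, 0], "claw": 0}, {"slide": [0.0035, 0, 0], "rotation": [0, 0, 0], "claw": 0}, {"slide": [0.0035, 0, 0], "rotation": [0, 0, 0], "claw": 0}]'

```text
time: 12.92
tool_pos: [0.5435, 0.1916, 0.1845]
eef_rot: [0.622, 0.338, -0.62, 0.34]
contact_force: [-0.8, -0.3, -0.3]
width: 0.0228
```

carry_out --plan '[{"slide": [0.0025, 0, 0], "rotation": [0, 0, 0], "claw": 0}, {"slide": [0.0035, 0, 0], "rotation": [0, 0, 0], "claw": 0}, {"slide": [0.0035, 0, 0], "rotation": [0, 0, 0], "claw": 0}]'

```text
time: 13.3
tool_pos: [0.5436, 0.1917, 0.1832]
eef_rot: [0.622, 0.338, -0.62, 0.34]
contact_force: [0.6, -0.0, 1.2]
width: 0.023
```

carry_out --plan '[{"slide": [0.0025, 0, 0], "rotation": [0, 0, 0], "claw": 0}, {"slide": [0.0025, 0, 0], "rotation": [0, 0, 0], "claw": 0}, {"slide": [0.0025, 0, 0], "rotation": [0, 0, 0], "claw": 0}]'

```text
time: 13.68
tool_pos: [0.5436, 0.1917, 0.1824]
eef_rot: [0.622, 0.337, -0.62, 0.34]
contact_force: [-0.5, 0.5, 1.4]
width: 0.0229
```

Run:
```python
from h import *
F=[]
for _ in range(5):
    F.append(manip.get_obs()["contact_force"]); manip.grab_frame("side")
o=manip.get_obs(); F.append(o["contact_force"]); print(np.round(F,2), np.mean(F,0).round(2), o["tool_pos"],o["width"],o["time"])
```

```text
[[-0.55  0.48  1.43]
 [-0.78 -0.34  2.41]
 [-0.98  0.06  2.97]
 [-1.69  0.02  2.37]
 [-1.27  0.58  3.17]
 [-0.95 -1.14  2.12]] [-1.04 -0.06  2.41] [0.5436346  0.19169245 0.18230946] 0.02293918457044864 13.925
```

Contact is felt, about 3.2 N net of the roughly -0.8 N baseline. I'll press about 1.2 mm more.

carry_out --plan '[{"slide": [0.002, 0, 0], "rotation": [0, 0, 0], "claw": 0}, {"slide": [0.003, 0, 0], "rotation": [0, 0, 0], "claw": 0}, {"slide": [0.003, 0, 0], "rotation": [0, 0, 0], "claw": 0}]'

```text
time: 14.3
tool_pos: [0.5437, 0.1917, 0.1812]
eef_rot: [0.622, 0.337, -0.62, 0.34]
contact_force: [-1.8, 0.1, 4.9]
width: 0.0229
```

```bash
cat > f.py <<'E'
from h import *
F=[]
for _ in range(4):
    F.append(manip.get_obs()["contact_force"]); manip.grab_frame("side")
o=manip.get_obs(); F.append(o["contact_force"]); print(np.mean(F,0).round(2), o["tool_pos"],o["width"],o["time"])
E
python3 f.py
```

```text
[-1.53 -0.24  4.9 ] [0.54366705 0.19173303 0.1811911 ] 0.023136182522763636 14.5
```

The pad is bearing with about 5.7 N. Now I'll hold that press and let the wings go gradually.

carry_out --plan '[{"slide": [0.0005, 0, 0], "rotation": [0, 0, 0], "claw": 30}, {"slide": [0.0005, 0, 0], "rotation": [0, 0, 0], "claw": 33}, {"slide": [0.0005, 0, 0], "rotation": [0, 0, 0], "claw": 36}, {"slide": [0.0005, 0, 0], "rotation": [0, 0, 0], "claw": 38}, {"slide": [0.0005, 0, 0], "rotation": [0, 0, 0], "claw": 40}, {"slide": [0.0005, 0, 0], "rotation": [0, 0, 0], "claw": 42}, {"slide": [0.0005, 0, 0], "rotation": [0, 0, 0], "claw": 45}, {"slide": [0.0005, 0, 0], "rotation": [0, 0, 0], "claw": 45}]'

```text
time: 15.5
tool_pos: [0.5435, 0.1918, 0.1808]
eef_rot: [0.622, 0.338, -0.62, 0.34]
contact_force: [0.0, -0.7, -0.2]
width: 0.0385
```

```bash
python3 f.py; python3 look.py w6
```

```text
[-0.25 -0.04  0.08] [0.54363907 0.19175129 0.1809555 ] 0.039315950519257355 15.7
[[ 0.0042  0.8409 -0.5411  0.5436]
 [-0.0014 -0.5411 -0.8409  0.1918]
 [-1.      0.0043 -0.0011  0.181 ]
 [ 0.      0.      0.      1.    ]]
15.7 [ 0.13  0.39 -0.67  1.7   0.27  1.14 -1.19] 0.039315950519257355 [-0.96  0.2  -0.69]
beaker_rim 0.67 [381. 291.] [0.5735 0.1721 0.095 ]
rim_spot 0.91 [306. 291.] [0.5432 0.1912 0.095 ]
rim_spot 0.41 [380. 290.] [0.5732 0.1724 0.095 ]
max z [0.0425 0.0949 0.1126]
rim [0.5722 0.1725] 1848 0.0012347803270725984 rim z 0.0952
handle 1469 -29.72703540096292 2.314705498872943
spot [0.5418 0.1899]
```

View pics/w6.png

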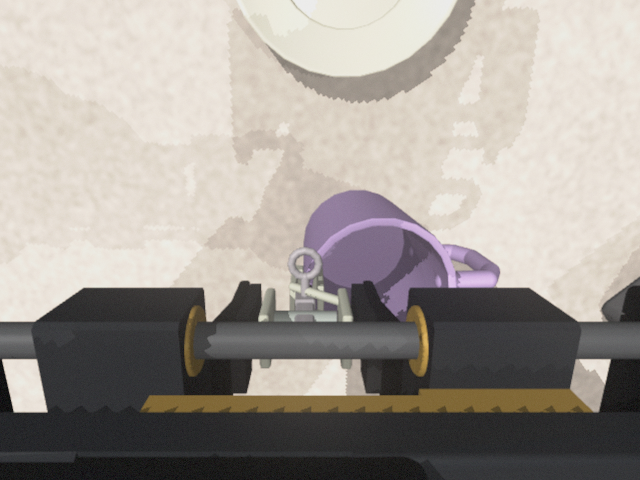

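The clip is on the wall with its wings free between the fingers, and the beaker hasn't moved (centre unchanged within 1 mm). I'll open further and withdraw straight up.

carry_out --plan '[{"slide": [0, 0, 0], "rotation": [0, 0, 0], "claw": 55}, {"slide": [0, 0, 0], "rotation": [0, 0, 0], "claw": 60}, {"slide": [0, 0, 0], "rotation": [0, 0, 0], "claw": 60}, {"slide": [-0.03, 0, 0], "rotation": [0, 0, 0], "claw": 60}, {"slide": [-0.08, 0, 0], "rotation": [0, 0, 0], "claw": 60}, {"slide": [-0.16, 0, 0], "rotation": [0, 0, 0], "claw": 60}, {"slide": [-0.26, 0, 0], "rotation": [0, 0, 0], "claw": 60}, {"slide": [-0.3, 0, 0.15], "rotation": [0, 0, 0], "claw": 60}, {"slide": [-0.3, 0, 0.25], "rotation": [0, 0, 0], "claw": 60}, {"slide": [-0.3, 0, 0.25], "rotation": [0, 0, 0], "claw": 60}, {"slide": [-0.3, 0, 0.25], "rotation": [0, 0, 0], "claw": 60}]'

```text
time: 17.27
tool_pos: [0.4893, 0.1084, 0.3021]
eef_rot: [0.622, 0.337, -0.619, 0.34]
contact_force: [0.5, -0.6, 0.1]
width: 0.0522
```

```bash
python3 look.py w7
python3 - <<'E'
from h import *
p=grab("wrist"); C=cloud(p)
m=(C[...,2]>.13)&(C[...,2]<.155)&(np.hypot(C[...,0]-.5435,C[...,1]-.1915)<.04); q=C[m]
print(m.sum(),q.mean(0).round(4),np.percentile(q[:,2],[50,90]),cv2.minAreaRect((q[:,:2]*1000).astype(np.float32)))
ims=[p["color"][:300,180:480]]
for n in ("side","scene"):
    pp=grab(n); c=np.linalg.inv(pp["W"])@np.array([.555,.185,.1,1]); u=pp["mtx"]@c[:3]; u=(u/u[2])[:2].astype(int)
    ims.append(pp["color"][u[1]-45:u[1]+45,u[0]-45:u[0]+45])
cv2.imwrite("pics/c7.png",np.hstack([cv2.resize(i,(266,266),interpolation=cv2.INTER_CUBIC) for i in ims]))
E
```

```text
[[ 0.0062  0.841  -0.5409  0.4893]
 [-0.0013 -0.541  -0.8411  0.1084]
 [-1.      0.0059 -0.0023  0.3021]
 [ 0.      0.      0.      1.    ]]
17.275 [ 0.33  0.1  -0.68  1.74  0.07  1.32 -0.93] 0.05220902665878734 [ 0.55 -0.64  0.07]
beaker_rim 0.84 [357.  95.] [0.574  0.1716 0.095 ]
beaker_rim 0.41 [303.  92.] [0.5426 0.1939 0.095 ]
rim_spot 0.68 [306.  94.] [0.5438 0.1916 0.095 ]
max z [0.0399 0.0952 0.0966]
rim [0.5722 0.172 ] 1755 0.0012161774955889622 rim z 0.0952
handle 542 -33.86988743360415 3.0858669338942666
spot [0.5431 0.1916]
770 [0.5421 0.1915 0.1414] [0.14266564 0.14413989] ((542.4025268554688, 191.2958526611328), (21.703882217407227, 34.264896392822266), 57.32564926147461)
```

View pics/c7.png

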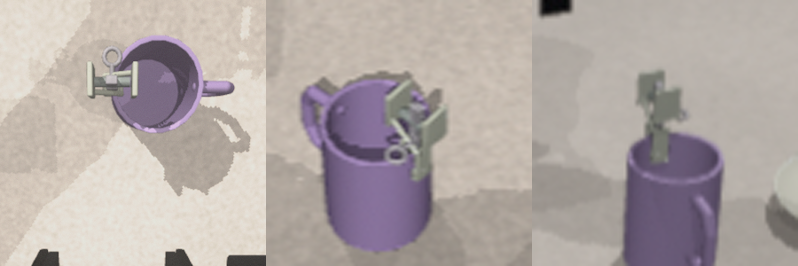

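```bash
python3 -c "
from cell import manip
print(manip.close_job())"
```

```text
the job is handed in; nothing more can be done
None
```

The clip is fixed on the beaker's rim straight across from the handle. I handed the job in at about 17 s of the 45 s allowed; no verdict was reported.

**Method:** I squeezed the wings at 30 N, lifted the clip off the grey stand and lowered it over the rim. I then felt for the pad in 1–2 mm steps and pressed until it bore with about 5.7 N net. I held that press while letting the wings go, then withdrew straight up.

**Last checks:**
- **Position:** the wing centre measured (0.542, 0.191) against a rim spot of (0.543, 0.192), and the clip was within a degree or two of square to the wall.
- **Height:** the clip's top stayed at about 0.143 m, which matches the pressed height, so it did not slip up on release.
- **Grip:** the wings measured 34.3 mm across, where 34.4 mm is expected with the jaws closed on the 4 mm wall.
- **Beaker:** its centre moved by less than 1 mm, and it looked upright in the views from three cameras.
- **Robot:** the gripper is clear of everything.

**Not fully confirmed:**
- The pad force after release could not be measured directly; I inferred it from the unchanged height.
- While squeezed, the gripper read about 23 mm against the nominal 26 mm. I put this down to give in the fingers, and the pictures showed the jaws open.
- I did not re-measure the bystander objects at the end; the arm's path kept clear of them.

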